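Level a sprung bench shelf with its foot and hold it pressed

TASK

Lay the yellow spirit level flat and lengthwise on the small white shelf, beside the orange knob, vial upward, and let it go. Then grip the orange knob, press it down so that the foot under it bears on its rubber pad, and turn it until the bubble rests between the two black lines of the vial. Finish like that: still gripping the knob and pressing the foot onto the pad, bubble between the lines, nothing but the shelf carrying the level; leave the other things on the worktop alone.

Things in the scene. Friction and masses are not known exactly. Their poses are not given: they have to be found in the camera images.
- level_mid (a point): Centre (20 mm above the underside) of a loose yellow spirit level, 150 mm long (its x), 26 mm wide (its y), 40 mm high (its z, up); 180 g, flat sides. At the start it lies on the worktop in front of the shelf. The green vial is sunk into the middle of its top, with two black lines 31 mm apart; the pale bubble is 20 mm long.
- bubble (a joint): Bubble of the level: distance of its middle from the vial's middle along the level's x (m), 0 centred, positive towards the +x end of the level. It goes to the higher end, 1 mm per milliradian of tilt, stops at +-24 mm and settles in about 1 s. It is between the lines when within 5 mm of 0.
- level: The same level; origin at the centre of its underside, x along its length, z up.
- shelf: White shelf board, 90 mm deep (its x), 285 mm long (its y), 14 mm thick, on a stand fixed to the worktop. Origin on the hinge at its right-hand end (from the robot), mid-depth, at the board's underside, 58 mm above the worktop; y runs along the board to the free, left-hand end, z up. Upper face at z = 14 mm. Springs lift the free end to 0.04 rad above level (9 mm at the knob) when nothing presses.
- shelf_rest (a point): Point on the upper face of the shelf board, 90 mm from the hinge and 140 mm from the knob's axis: the middle of the free stretch where the level goes, lengthwise (level x along shelf y, either way round). Axes as the shelf's.
- knob_grip (a point): Grip point of the levelling knob, on its axis (square to the board, 230 mm from the hinge). Black flange 62 mm across, 8 mm thick, on the board; on it an orange upright bar 46 mm long (this point's x), 16 mm thick (its y), 32 mm high. The point is 18 mm above the flange, 14 mm below the bar's top. Fingertips may bear on the flange. Stays where left; turning takes 0.12 N m or more.
- knob: The knob itself, origin on its axis at the flange's underside. Clockwise from above drives the foot out and raises the free end; counter-clockwise lowers it: 5 mm at the foot per rad, i.e. 0.0217 rad of shelf tilt, 22 mm of bubble per rad (foot on the pad). At the start the foot is 0.6 to 1.2 rad too far out, so with the foot on the pad the free end is still too high.
- foot: Levelling foot: rubber-tipped screw under the knob, below the board; origin at its tip. Pushing the knob down with about 5 to 8 N brings it onto its pad (12 to 18 N is a good push); any further push is carried by the pad.
- pad: Black rubber pad, 40 mm across, 6 mm thick, on the stand under the foot; fixed to the stand; its top is 14 mm above the worktop.
- measure: Bystander: yellow tape measure, 80x33x60 mm, loose near the left end of the worktop; origin under its centre.
- pot: Bystander: round grey-lidded polish pot, 69 mm across, 41 mm high, loose to the right of the shelf; origin under its centre.
- spray_bottle: Bystander: clear blue spray bottle, 252 mm high, loose behind the shelf; origin under its centre.

How it is judged (in metres and radians):
On the way:
1. the spirit level lies lengthwise on the shelf, upright, let go (contact force between level and shelf above 0.5 N and contact force between the fingers and level below 0.1 N and angle between the x axis of level and the y axis of shelf, either way round below 0.2 rad and angle between level's own z axis and vertical below 0.15 rad), for 0.3 s.
At the end, for the whole second after the job is handed in: The fingers still grip the knob (over 2 N) and press the foot on its pad (over 1 N); the bubble is at rest within 5.5 mm of the vial's middle; the level lies upright and lengthwise (within 0.2 rad) on the shelf, untouched by the robot (all of step 1 and value of joint bubble between -0.0055 and 0.0055 m and velocity of joint bubble between -0.01 and 0.01 m/s and contact force between foot and pad above 1 N and contact force between the fingers and knob above 2 N and contact force between the arm and level below 0.1 N); the arm keeps its last pose, push and grip.
It fails at once if the tape measure, the polish pot or the spray bottle is shoved away (over 30 mm) (distance of any of measure, pot, spray_bottle from where it was at the start of the episode above 0.03 m).
It also fails if it takes over 43 s, if anything falls off the work surface, if the arm or the gripper's body presses on something with over 40 N, if the wrist force passes 120 N, or if a joint passes its speed limit or range.

ROBOT

A 6-joint arm with a two-finger parallel gripper is mounted at the origin on a cart in front of the work surface, level with it; the furniture and walls round the work are solid. World frame = base frame: x ahead of the robot, y to its left, z up, the work surface at z = 0. Lengths are in mm, angles in rad, forces in N, time in s.
With the tool pointing down it reaches from about 200 to 875 mm from the base axis. Payload 3.4 kg.
Tool frame: the origin (TCP) lies midway between the tips of the shut fingers; the grasp point (between the pads) lies 19 mm behind it; z points along the fingers, y is the line along which they close (so a half turn about z gives the same grasp; the last joint's range is limited). The gripper opens to 94 mm and grips with 3 to 60 N. Pads are 16 mm wide; open, the fingers measure 119 mm over their backs; the gripper's body (75 mm by 177 mm) begins 78 mm behind the grasp point.
Start: joints at [-1.316, 0.276, 1.505, -0, 1.361, -0.121], TCP at [211.037, -534.91, 205.493] pointing down, gripper open.
Joint ranges: [-2.89, 2.89], [-0.75, 2.08], [0.22, 2.7], [-1.18, 4.32], [0.11, 2.71], [-2.7, 2.7]. Speed limits (rad/s): [2.57, 2.57, 3.14, 3.14, 3.14, 3.14].

INTERFACE

Orientations are given as a rotation vector (axis times angle).
In Python, from bench import robot, imaging, finish_job gives the robot as it stands.
- The arm moves only by the tool move_arm, never from a script. Its argument "increments" is a list of rows, each a list of 7 numbers: the shift along the world's x, y, z in m, then the turn, a rotation vector about the world's x, y, z in degrees, then the finger opening in m, from 0 to 0.094. A call has 1 to 8 rows; each row shifts and turns the commanded pose from where the row before left it; what a row does not reach is not made up. A row lasts 1/8 s, in which the tool goes at most 62.5 mm and 10.7 degrees, less where a joint would pass 70% of its speed; a pose out of reach is approached as far as the arm can. A call is refused whole if a number of a shift passes 0.0625 or a number of a turn 10.7, either way. A call with a gripper value outside its range is refused whole. The fingers move at their own pace and stop on an object; "newtons" is the grip in N (left out, the last holds). Time passes only in rows, so rows that do not move let the fingers close. It gives the time, the measured TCP pose, the force, the opening and the grip force at its end, in the units of the state.
- robot.observe(): the state, without advancing time (a new reading comes with each control period).
- imaging.grab_frame(name): name is "side" or "top" or "wrist"; returns a dict with "img" (420x560x3 uint8, red, green, blue), "fovy" (degrees; the focal length in pixels is half the picture's height over the tangent of half this angle, whatever the lens; pixels are square), "cx", "cy" (the principal point, pixels), "R" (3x3) and "t" (3): a world point X has camera coordinates R X + t. Camera axes: x right, y down, z forward; pixel columns grow to the right and rows downward; lengths in mm; the calibration is good to about 2 mm. A picture is of the moment at which its call begins. There is no depth.
- finish_job(): hands the job in; it is judged then, once.
The state is a dict: "clock": time; "q": joint angles; "qvel": joint speeds; "joint_torque": joint torques, N m; "position": TCP position; "tcp_rot": TCP orientation; "contact_force": force on the tool from outside, world axes, zero at the start; "moment": the same for the moment, N m; "gripper_width": finger opening in mm; "grasp_force": force on a finger pad.
Only numpy, scipy, OpenCV 4.12 (cv2) and the standard library are available. Lean on these libraries where they do the work, as an engineer would, in place of code of your own. Each camera call takes 0.05 s, during which the arm holds its last target. There are 200 camera calls.

## Working session

There is one attempt and no reset: what is moved stays moved. The work goes in short steps, Python scripts to look and compute and a tool call to move; the robot and the scene stay as the last step left them, time stands still between calls to the robot, and variables do not carry over. Pictures are saved under pics/ and viewed, at most 10 in all, crops included, and the job is handed in when it is done.

Besides the shell and the picture viewer there is one more tool, called after ">>>" as a command line: name --pt "numbers of a row" for each row, then --argument value for the rest. move_arm: Moves the arm, as the interface text tells. Its arguments: {"type":"object","properties":{"increments":{"type":"array","items":{"type":"array","items":{"type":"number"}}},"newtons":{"type":"number"}},"required":["increments"]}

```bash
mkdir -p pics; python3 - <<'E'
from bench import robot, imaging
import cv2,pickle
for n in ("side","top"):
    f=imaging.grab_frame(n); pickle.dump(f,open(f"pics/{n}.pkl","wb"))
    cv2.imwrite(f"pics/{n}0.png",f["img"][:,:,::-1]); print(n,f["fovy"],f["cx"],f["cy"],f["R"],f["t"])
print(robot.observe())
E
```

```text
side 50.93807463355593 282.2440551515997 214.39915442233536 [[ 0.99590245 -0.09026434  0.00553738]
 [-0.0421955  -0.5179624  -0.85436204]
 [ 0.07998658  0.85062759 -0.51964877]] [-522.53321547  199.47351335  747.89841109]
top 51.18870000507954 277.24088518873054 205.5266685001226 [[ 0.02828442 -0.99959614  0.00274825]
 [-0.9892659  -0.02838622 -0.14334294]
 [ 0.14336306  0.00133562 -0.98966926]] [184.53853179 569.30886836 888.17575103]
{'clock': 0.1, 'q': array([-1.31601204e+00,  2.76533547e-01,  1.50599099e+00, -4.19625395e-06,
        1.36070196e+00, -1.20975782e-01]), 'qvel': array([-0.00127594, -0.00072662, -0.00101912, -0.0003205 , -0.00127605,
        0.0001159 ]), 'joint_torque': array([ 2.13153020e-03, -4.05454874e+01, -2.37778598e+01,  7.04794144e-02,
        2.98878690e-02, -4.43905094e-05]), 'position': array([ 210.89154264, -534.386839  ,  204.6964164 ]), 'tcp_rot': array([-3.08470668e+00, -5.86473100e-01,  1.77915625e-04]), 'contact_force': array([0.18225009, 0.10642044, 0.04483626]), 'moment': array([0.00466538, 0.04103741, 0.02884169]), 'grasp_force': 0.0, 'gripper_width': 93.84950063678896}
```

View pics/side0.png

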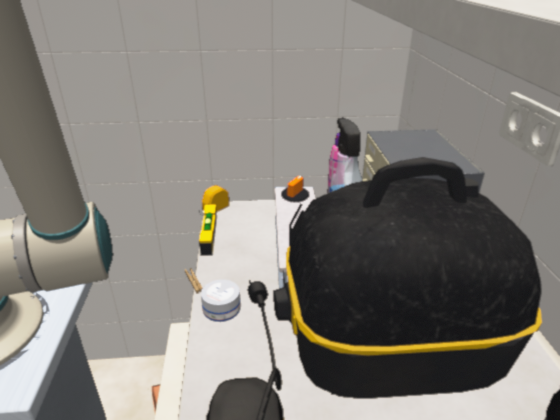

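View pics/top0.png

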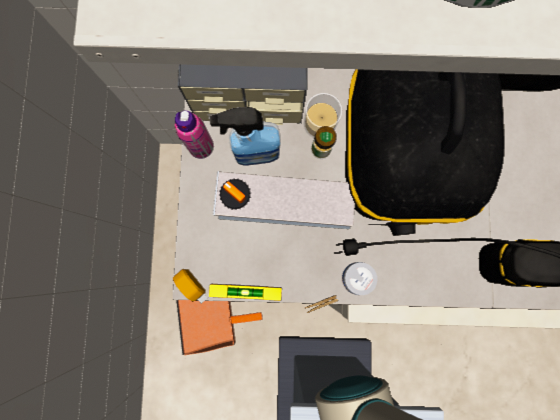

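The top view shows the level at about (245,292), the knob at (234,193) and the shelf running from (217,195) to (352,208). The tape measure is at (188,285), close to the level's left end, and the pot is at (360,278).

```bash
cat > h.py <<'E'
import numpy as np,cv2,pickle
def ray(f,u,v,z):
    F=210/np.tan(np.radians(f["fovy"]/2)); R=np.array(f["R"]);t=np.array(f["t"])
    c=-R.T@t; d=R.T@np.array([(u-f["cx"])/F,(v-f["cy"])/F,1]); return c+d*(z-c[2])/d[2]
def blobs(f,lo,hi,mn=30):
    m=cv2.inRange(cv2.cvtColor(f["img"],cv2.COLOR_RGB2HSV),lo,hi)
    cs,_=cv2.findContours(m,0,2)
    return [c for c in cs if cv2.contourArea(c)>mn]
E
python3 - <<'E'
from h import *
f=pickle.load(open("pics/top.pkl","rb"))
for nm,lo,hi,z in (("lev",(25,150,120),(35,255,255),40),("knob",(5,180,180),(15,255,255),120),("shelf",(0,0,165),(180,40,255),78)):
    for c in blobs(f,lo,hi):
        r=cv2.minAreaRect(c)
        if cv2.contourArea(c)<30000: print(nm,np.round(r[0],1),cv2.contourArea(c),[np.round(ray(f,*p,z)[:2]) for p in cv2.boxPoints(r)],np.round(ray(f,*r[0],z)))
E
```

```text
lev [244.8 291.9] 789.5 [array([371., 337.]), array([396., 337.]), array([393., 188.]), array([368., 189.])] [382. 262.  40.]
knob [245.  317.9] 188.5 [array([340., 286.]), array([350., 226.]), array([337., 224.]), array([328., 284.])] [339. 255. 120.]
shelf [305. 413.] 319.5 [array([171., 163.]), array([173., 110.]), array([151., 110.]), array([150., 163.])] [161. 137.  78.]
shelf [352.5 405.3] 43.5 [array([172.,  58.]), array([190.,  46.]), array([183.,  34.]), array([165.,  47.])] [178.  46.  78.]
shelf [348.5 332.5] 133.5 [array([320.,  89.]), array([322.,  20.]), array([305.,  20.]), array([303.,  89.])] [312.  55.  78.]
shelf [302.5 318.3] 60.0 [array([326., 157.]), array([350., 153.]), array([347., 132.]), array([323., 137.])] [337. 145.  78.]
shelf [211.7 369.9] 9720.5 [array([142., 448.]), array([340., 448.]), array([331., 184.]), array([133., 192.])] [235. 318.  78.]
shelf [176.2 295.2] 80.5 [array([381., 415.]), array([394., 400.]), array([367., 375.]), array([354., 389.])] [374. 395.  78.]
shelf [185.7 110.9] 80.5 [array([735., 412.]), array([777., 401.]), array([772., 384.]), array([730., 395.])] [753. 398.  78.]
shelf [316.5  29.5] 24610.5 [array([998., 656.]), array([1030., -402.]), array([ 893., -393.]), array([862., 643.])] [945. 127.  78.]
```

```bash
python3 - <<'E'
from h import *
f=pickle.load(open("pics/top.pkl","rb"))
img=f["img"]; sub=img[165:235,205:365]
g=dict(f); g["img"]=sub
print(img[193,234],img[200,300],img[178,300],img[240,300],img[230,300])
off=np.array([205,165])
for nm,lo,hi,z in (("knob",(3,150,120),(18,255,255),118),("flange",(0,0,0),(180,255,60),88)):
    for c in blobs(g,lo,hi):
        r=cv2.minAreaRect(c); print(nm,np.round(np.array(r[0])+off,1),cv2.contourArea(c),[np.round(ray(f,*(p+off),z)[:2]) for p in cv2.boxPoints(r)],np.round(ray(f,*(np.array(r[0])+off),z)))
for p,z in (((217,172),80),((215,216),80),((355,184),73),((352,226),73)): print(p,np.round(ray(f,*p,z)))
big=cv2.resize(sub,None,fx=5,fy=5,interpolation=cv2.INTER_CUBIC)
cv2.imwrite("pics/crop1.png",big[:,:,::-1])
E
```

```text
[245 172  21] [213 201 199] [169 158 149] [199 189 179] [194 184 173]
knob [233.5 191. ] 70.0 [array([587., 310.]), array([600., 300.]), array([571., 263.]), array([557., 274.])] [579. 287. 118.]
flange [356.5 206.6] 35.5 [array([575.,  59.]), array([581.,  50.]), array([544.,  24.]), array([538.,  33.])] [559.  41.  88.]
flange [234.9 194. ] 364.0 [array([581., 327.]), array([619., 283.]), array([575., 246.]), array([537., 291.])] [578. 287.  88.]
flange [358. 185.] 342.5 [array([645.,  51.]), array([645.,  26.]), array([563.,  26.]), array([562.,  50.])] [604.  38.  88.]
flange [347.3 179.6] 35.5 [array([644.,  68.]), array([645.,  61.]), array([585.,  52.]), array([584.,  59.])] [614.  60.  88.]
(217, 172) [624. 326.  80.]
(215, 216) [533. 326.  80.]
(355, 184) [609.  42.  73.]
(352, 226) [521.  48.  73.]
```

View pics/crop1.png

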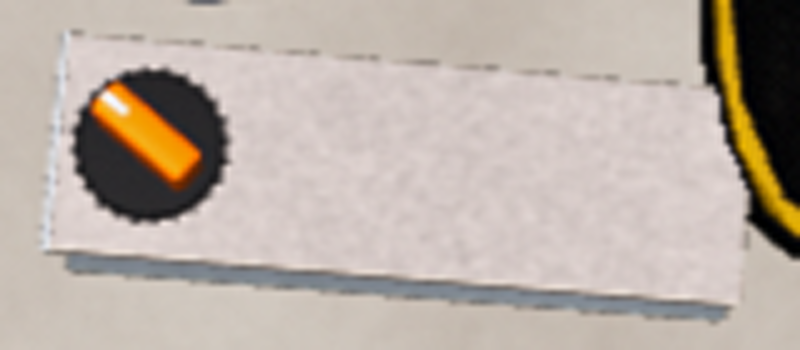

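>>> move_arm --pt "0.0107 0.0498 0 0 0 4.22 0.09" --pt "0.0107 0.0498 0 0 0 4.22 0.09" --pt "0.0107 0.0498 0 0 0 4.22 0.09" --pt "0.0107 0.0498 0 0 0 4.22 0.09" --pt "0.0107 0.0498 0 0 0 4.22 0.09" --pt "0.0107 0.0498 0 0 0 4.22 0.09" --pt "0.0107 0.0498 0 0 0 4.22 0.09" --pt "0.0107 0.0498 0 0 0 4.22 0.09"

```text
clock: 1.1
position: [296.5, -134.8, 205.4]
tcp_rot: [2.782, 1.46, 0.001]
contact_force: [0.4, -0.1, 0.3]
gripper_width: 90.3
grasp_force: 0.0
```

>>> move_arm --pt "0.0107 0.0498 0 0 0 4.22 0.09" --pt "0.0107 0.0498 0 0 0 4.22 0.09" --pt "0.0107 0.0498 0 0 0 4.22 0.09" --pt "0.0107 0.0498 0 0 0 4.22 0.09" --pt "0.0107 0.0498 0 0 0 4.22 0.09" --pt "0.0107 0.0498 0 0 0 4.22 0.09" --pt "0.0107 0.0498 0 0 0 4.22 0.09" --pt "0.0107 0.0498 -0.02 0 0 4.22 0.09"

```text
clock: 2.1
position: [383.4, 264.2, 186.3]
tcp_rot: [2.235, 2.205, 0.005]
contact_force: [0.8, -0.6, -0.3]
gripper_width: 90.1
grasp_force: 0.0
```

```bash
python3 - <<'E'
from bench import robot, imaging
from h import *
f=imaging.grab_frame("wrist"); cv2.imwrite("pics/w1.png",f["img"][:,:,::-1])
for c in blobs(f,(25,150,110),(35,255,255),300):
    r=cv2.minAreaRect(c); print(r,np.round(ray(f,*r[0],40)),[np.round(ray(f,*p,40)[:2]) for p in cv2.boxPoints(r)])
print(robot.observe()["position"])
E
```

```text
((274.0, 252.0), (36.0, 24.0), 90.0) [381. 205.  40.] [array([370., 223.]), array([392., 223.]), array([392., 187.]), array([369., 187.])]
((275.0, 171.5), (121.0, 28.0), 90.0) [383. 282.  40.] [array([371., 334.]), array([395., 334.]), array([395., 225.]), array([369., 225.])]
[383.0192904  269.10033876 182.91060277]
```

View pics/w1.png

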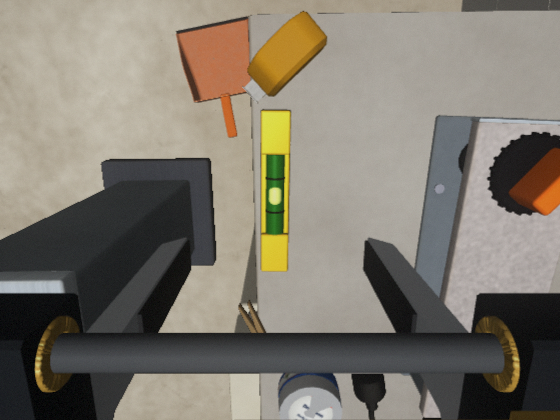

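The level spans (262..291, 110..271) in the wrist view, giving a centre of about (382, 261), which agrees with the top view.

>>> move_arm --pt "0 0 -0.05 0 0 0 0.06" --pt "0 0 -0.05 0 0 0 0.05" --pt "0 0 -0.05 0 0 0 0.05" --pt "0 0 -0.0245 0 0 0 0.05" --pt "0 0 0 0 0 0 0.05" --pt "0 0 0 0 0 0 0.015" --pt "0 0 0 0 0 0 0.015" --pt "0 0 0 0 0 0 0.015" --newtons 25

```text
clock: 3.15
position: [382.8, 262.3, 12.1]
tcp_rot: [2.24, 2.202, 0.003]
contact_force: [-1.4, -0.4, 3.2]
gripper_width: 25.7
grasp_force: 25.0
```

>>> move_arm --pt "0 0 0 0 0 0 0.015" --pt "0 0 0 0 0 0 0.015"

```text
clock: 3.4
position: [382.7, 262.2, 12.1]
tcp_rot: [2.239, 2.203, 0.003]
contact_force: [-1.3, -0.1, 6.6]
gripper_width: 26.1
grasp_force: 25.0
```

>>> move_arm --pt "0 0 0.03 0 0 0 0.015" --pt "0 0 0.05 0 0 0 0.015" --pt "0 0 0.05 0 0 0 0.015" --pt "0.03 -0.018 0.01 0.5 0 -0.4 0.015" --pt "0.045 -0.026 0 0.6 0 -0.4 0.015" --pt "0.045 -0.026 0 0.6 0 -0.4 0.015" --pt "0.04 -0.022 0 0.6 0 -0.4 0.015" --pt "0.0285 -0.015 0 0 0 0 0.015"

```text
clock: 4.4
position: [572.2, 153.2, 150.6]
tcp_rot: [-2.251, -2.15, -0.043]
contact_force: [-0.0, -0.7, -1.8]
gripper_width: 25.8
grasp_force: 25.0
```

>>> move_arm --pt "0 0 0 0 0 0 0.015" --pt "0 0 0 0 0 0 0.015"

```text
clock: 4.65
position: [569.5, 155.0, 150.5]
tcp_rot: [-2.248, -2.15, -0.041]
contact_force: [-0.6, 0.5, -1.7]
gripper_width: 25.7
grasp_force: 25.0
```

```bash
python3 - <<'E'
from bench import robot, imaging
from h import *
f=imaging.grab_frame("wrist"); cv2.imwrite("pics/w2.png",f["img"][:,:,::-1]); g=imaging.grab_frame("top"); cv2.imwrite("pics/t2.png",cv2.resize(g["img"][130:300,170:400],None,fx=3,fy=3)[:,:,::-1])
for c in blobs(f,(25,150,110),(35,255,255),200):
    r=cv2.minAreaRect(c); print(r,[np.round(ray(f,*p,178)[:2]) for p in cv2.boxPoints(r)])
print(robot.observe())
E
```

```text
((276.5, 394.5), (43.0, 47.0), 90.0) [array([556., 105.]), array([579., 104.]), array([578.,  80.]), array([555.,  81.])]
((298.5963134765625, 266.510498046875), (7.45499324798584, 131.12017822265625), 1.005086064338684) [array([576., 126.]), array([580., 189.]), array([583., 188.]), array([580., 126.])]
((254.84487915039062, 266.502685546875), (131.11846923828125, 8.774558067321777), 89.01223754882812) [array([560., 189.]), array([563., 189.]), array([561., 127.]), array([557., 127.])]
((277.0, 155.5), (87.0, 60.0), 90.0) [array([561., 227.]), array([585., 225.]), array([584., 189.]), array([559., 190.])]
{'clock': 4.75, 'q': array([0.12200918, 0.32791261, 1.56884397, 0.04228458, 1.24086802,
       0.15200739]), 'qvel': array([ 0.00329554, -0.00282981, -0.00453098, -0.00140887, -0.00391602,
       -0.00081971]), 'joint_torque': array([-3.45865656e-01, -4.31396663e+01, -2.34614450e+01,  2.64535518e-01,
       -3.63877625e-02,  1.93811669e-03]), 'position': array([569.3576698 , 155.46062111, 150.86465376]), 'tcp_rot': array([-2.2478319 , -2.15185983, -0.04253929]), 'contact_force': array([ 0.2533551 ,  0.24507962, -1.92200945]), 'moment': array([-0.02513152, -0.05174016, -0.04715635]), 'grasp_force': 24.99027729034424, 'gripper_width': 25.670921669761814}
```

View pics/w2.png

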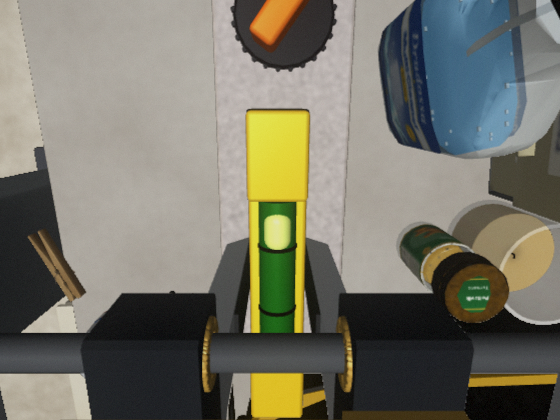

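The level is held along the shelf axis and the knob is at the top of the view, at (280,15). The bag is at the lower edge and the small bottle at (475,290). Next I lower it until it touches.

>>> move_arm --pt "0 0 -0.03 0 0 0 0.015" --pt "0 0 -0.022 0 0 0 0.015" --pt "0 0 -0.005 0 0 0 0.015" --pt "0 0 0 0 0 0 0.015" --pt "0 0 0 0 0 0 0.015"

```text
clock: 5.38
position: [571.4, 155.2, 95.2]
tcp_rot: [-2.25, -2.153, -0.047]
contact_force: [1.0, -0.3, -1.9]
gripper_width: 25.7
grasp_force: 25.0
```

>>> move_arm --pt "0 0 -0.002 0 0 0 0.015" --pt "0 0 0 0 0 0 0.015" --pt "0 0 0 0 0 0 0.015"

```text
clock: 5.75
position: [570.8, 154.9, 92.1]
tcp_rot: [-2.25, -2.152, -0.044]
contact_force: [0.8, -1.1, -1.6]
gripper_width: 25.6
grasp_force: 25.0
```

>>> move_arm --pt "0 0 -0.002 0 0 0 0.015" --pt "0 0 0 0 0 0 0.015" --pt "0 0 0 0 0 0 0.015"

```text
clock: 6.12
position: [570.7, 154.9, 89.9]
tcp_rot: [-2.249, -2.151, -0.044]
contact_force: [0.0, 0.0, -0.9]
gripper_width: 25.9
grasp_force: 25.0
```

Contact is near: the force went from -1.8 to -0.9 N. I'll go down a little more.

>>> move_arm --pt "0 0 -0.0015 0 0 0 0.015" --pt "0 0 0 0 0 0 0.015" --pt "0 0 0 0 0 0 0.015"

```text
clock: 6.5
position: [570.7, 154.9, 88.5]
tcp_rot: [-2.249, -2.152, -0.044]
contact_force: [-0.1, 0.0, -1.3]
gripper_width: 26.2
grasp_force: 25.0
```

>>> move_arm --pt "0 0 -0.001 0 0 0 0.015" --pt "0 0 0 0 0 0 0.015" --pt "0 0 0 0 0 0 0.015"

```text
clock: 6.88
position: [570.9, 154.9, 88.1]
tcp_rot: [-2.25, -2.152, -0.045]
contact_force: [-2.0, -0.7, 3.5]
gripper_width: 25.7
grasp_force: 25.0
```

>>> move_arm --pt "0 0 0 0 0 0 0.034" --pt "0 0 0 0 0 0 0.045" --pt "0 0 0 0 0 0 0.05" --pt "0 0 0.01 0 0 0 0.05" --pt "0 0 0.04 0 0 0 0.06" --pt "0 0 0.04 -1 0 0 0.07" --pt "0 0 0.02 -1.3 0 0 0.07"

```text
clock: 7.75
position: [572.0, 154.9, 200.9]
tcp_rot: [2.268, 2.168, 0.006]
contact_force: [-0.2, -0.3, -1.1]
gripper_width: 69.5
grasp_force: 0.0
```

```bash
python3 - <<'E'
from bench import robot, imaging
from h import *
f=imaging.grab_frame("wrist"); cv2.imwrite("pics/w3.png",f["img"][:,:,::-1])
print(robot.observe()["position"])
for c in blobs(f,(3,150,120),(18,255,255),200):
    r=cv2.minAreaRect(c); print(r,[np.round(ray(f,*p,118)[:2]) for p in cv2.boxPoints(r)])
E
```

```text
[573.14984812 155.77137424 202.87649331]
((275.4615173339844, 20.80769920349121), (24.961509704589844, 66.28667449951172), 33.690067291259766) [array([558., 271.]), array([583., 302.]), array([596., 294.]), array([571., 262.])]
```

View pics/w3.png

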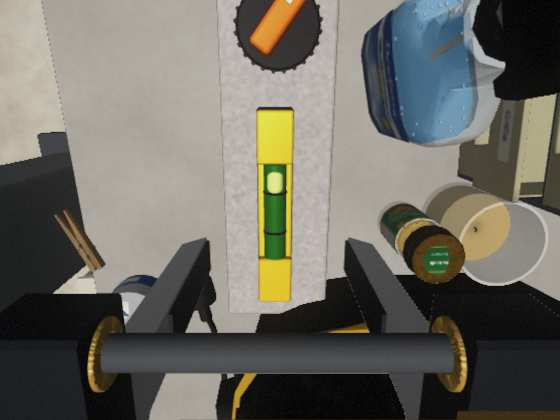

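The level sits on the shelf, released, along the board. The knob is at (278,25) in this view with its flange clear of the level's end. I'm moving above the knob with the closing line along the bar, which keeps the gripper body away from the spray bottle.

>>> move_arm --pt "0.0012 0.022 0 0 0 8.75 0.065" --pt "0.0012 0.022 0 0 0 8.75 0.065" --pt "0.0012 0.022 0 0 0 8.75 0.065" --pt "0.0012 0.022 0 0 0 8.75 0.065" --pt "0.0012 0.022 0 0 0 8.75 0.065" --pt "0.001 0.022 0 0 0 8.75 0.065" --pt "0 0 -0.02 0 0 0 0.065" --pt "0 0 0 0 0 0 0.065"

```text
clock: 8.8
position: [576.4, 286.7, 175.7]
tcp_rot: [-1.074, -2.949, 0.003]
contact_force: [0.1, 0.3, -0.3]
gripper_width: 65.2
grasp_force: 0.0
```

```bash
python3 - <<'E'
from bench import robot, imaging
from h import *
f=imaging.grab_frame("wrist"); cv2.imwrite("pics/w4.png",f["img"][:,:,::-1])
s=robot.observe();print(s["position"],s["tcp_rot"])
for c in blobs(f,(3,150,100),(18,255,255),200):
    r=cv2.minAreaRect(c); print(r,[np.round(ray(f,*p,121)[:2]) for p in cv2.boxPoints(r)],ray(f,*r[0],121))
E
```

```text
[577.14657425 286.65862414 176.7569184 ] [-1.07526265e+00 -2.95039918e+00  1.00964354e-03]
((277.0, 221.0), (67.99998474121094, 31.999996185302734), -0.0) [array([570., 262.]), array([553., 277.]), array([582., 311.]), array([599., 297.])] [576.01009046 286.87943843 121.        ]
```

View pics/w4.png

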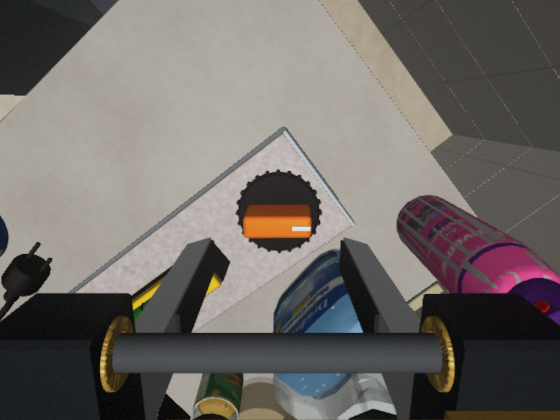

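The bar is level in the picture at (277,221) and centred between the fingers, so I can descend and grip.

>>> move_arm --pt "0 0 -0.04 0 0 0 0.065" --pt "0 0 -0.035 0 0 0 0.065" --pt "0 0 -0.006 0 0 0 0.065" --pt "0 0 0 0 0 0 0.065" --pt "0 0 0 0 0 0 0.035" --pt "0 0 0 0 0 0 0.035" --pt "0 0 0 0 0 0 0.035" --pt "0 0 0 0 0 0 0.035" --newtons 45

```text
clock: 9.85
position: [577.6, 286.2, 97.0]
tcp_rot: [1.075, 2.951, -0.001]
contact_force: [-0.3, -3.8, 2.2]
gripper_width: 46.1
grasp_force: 44.8
```

>>> move_arm --pt "0 0 -0.004 0 0 0 0.035" --pt "0 0 -0.004 0 0 0 0.035" --pt "0 0 0 0 0 0 0.035"

```text
clock: 10.22
position: [577.9, 286.9, 93.0]
tcp_rot: [1.074, 2.95, 0.003]
contact_force: [-7.4, -4.8, 22.4]
gripper_width: 45.4
grasp_force: 45.0
```

>>> move_arm --pt "0 0 0 0 0 0 0.035" --pt "0 0 0 0 0 0 0.035" --pt "0 0 0 0 0 0 0.035"

```text
clock: 10.6
position: [577.9, 286.9, 93.0]
tcp_rot: [1.074, 2.95, 0.003]
contact_force: [-6.7, -5.1, 22.1]
gripper_width: 45.4
grasp_force: 45.0
```

```bash
cat > bub.py <<'E'
from bench import robot, imaging
from h import *
import sys
out=[]
for n in ("side","top"):
    f=imaging.grab_frame(n); im=f["img"]
    if n=="top": a,b,c,d=(175,235,225,365);
    else: a,b,c,d=(150,290,240,340)
    out.append(cv2.resize(im[a:b,c:d],None,fx=5 if n=="top" else 4,fy=5 if n=="top" else 4,interpolation=cv2.INTER_CUBIC))
w=imaging.grab_frame("wrist"); pickle.dump((f,w),open("pics/last.pkl","wb"))
h=max(o.shape[0] for o in out); out=[cv2.copyMakeBorder(o,0,h-o.shape[0],0,0,0) for o in out]
p=np.hstack(out); p=cv2.resize(p,None,fx=min(1,800/p.shape[1]),fy=min(1,800/p.shape[1]))
cv2.imwrite(sys.argv[1],p[:,:,::-1]); cv2.imwrite(sys.argv[1][:-4]+"w.png",w["img"][:,:,::-1])
s=robot.observe(); print(s["clock"],s["position"],s["contact_force"],s["moment"],s["tcp_rot"])
E
python3 bub.py pics/b1.png
```

```text
10.75 [577.86316602 286.8879098   93.0009595 ] [-7.01549022 -4.45107525 22.69004635] [-0.97978932  1.06977697  0.19179262] [1.07357081 2.94967538 0.00305886]
```

View pics/b1.png

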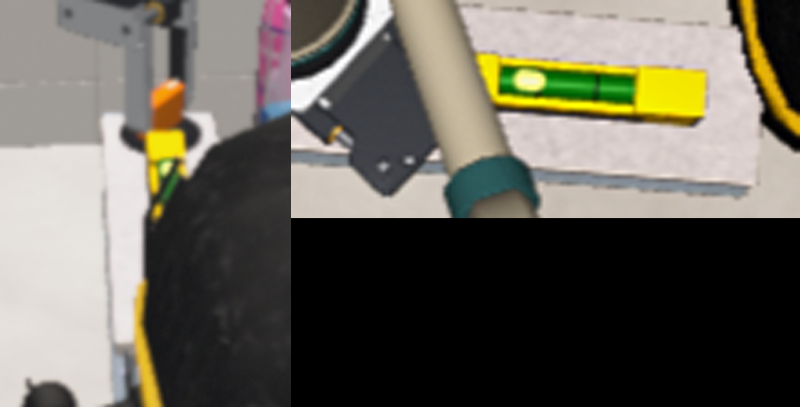

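The top view shows the bubble at the knob end (crop x about 530, vial middle about 567), roughly 20 mm off. The push is 22 N with the foot on the pad. I turn counter-clockwise about 0.8 rad, following the board down.

>>> move_arm --pt "0 0 0 0 0 7 0.035" --pt "0 0 -0.0007 0 0 8 0.035" --pt "0 0 -0.0007 0 0 8 0.035" --pt "0 0 -0.0007 0 0 8 0.035" --pt "0 0 -0.0007 0 0 8 0.035" --pt "0 0 -0.0007 0 0 6 0.035" --pt "0 0 0 0 0 0 0.035" --pt "0 0 0 0 0 0 0.035"

```text
clock: 11.75
position: [577.7, 286.2, 89.0]
tcp_rot: [-0.137, 3.137, -0.001]
contact_force: [-7.4, -5.7, 20.8]
gripper_width: 45.6
grasp_force: 45.0
```

>>> move_arm --pt "0 0 0 0 0 0 0.035" --pt "0 0 0 0 0 0 0.035" --pt "0 0 0 0 0 0 0.035" --pt "0 0 0 0 0 0 0.035" --pt "0 0 0 0 0 0 0.035" --pt "0 0 0 0 0 0 0.035" --pt "0 0 0 0 0 0 0.035" --pt "0 0 0 0 0 0 0.035"

```text
clock: 12.75
position: [577.7, 286.2, 89.0]
tcp_rot: [-0.137, 3.137, -0.0]
contact_force: [-7.7, -5.5, 21.3]
gripper_width: 46.0
grasp_force: 45.0
```

```bash
cat > bm.py <<'E'
from h import *
f,w=pickle.load(open("pics/last.pkl","rb"))
im=f["img"]; hsv=cv2.cvtColor(im,cv2.COLOR_RGB2HSV)
m=cv2.inRange(hsv,(36,60,20),(85,255,255)); m[:180]=0;m[215:]=0;m[:,:255]=0;m[:,345:]=0
ys,xs=np.nonzero(m); print("green",xs.min(),xs.max(),ys.min(),ys.max())
vy=int(round(np.median(ys)))
for x in range(255,345): 
    c=im[vy-1:vy+2,x].mean(0); print(x,np.round(ray(f,x+.0,vy,116)[1],1),c.astype(int),sep=" ",end=" | " if x%4 else "\n")
E
python3 bub.py pics/b2.png; python3 bm.py
```

```text
12.9 [577.67179856 286.26007773  89.07737137] [-8.16740865 -5.72178278 20.38079943] [-1.23724235  0.84290081  0.18797027] [-1.37338179e-01  3.13649497e+00 -4.74145324e-04]
green 282 318 193 203
255 244.3 [130 106  63] | 256 242.4 [132 119 106]
257 240.5 [160 152 150] | 258 238.5 [173 164 162] | 259 236.6 [165 155 150] | 260 234.6 [140 131 114]
261 232.7 [148 138 116] | 262 230.7 [165 153 130] | 263 228.8 [178 165 141] | 264 226.8 [186 174 148]
265 224.9 [192 179 153] | 266 222.9 [196 182 156] | 267 221.0 [198 184 159] | 268 219.0 [199 186 159]
269 217.1 [198 185 159] | 270 215.1 [196 183 157] | 271 213.2 [194 180 155] | 272 211.2 [189 176 150]
273 209.3 [182 169 144] | 274 207.3 [173 160 137] | 275 205.4 [162 151 128] | 276 203.4 [146 135 116]
277 201.5 [126 116  99] | 278 199.5 [148 135  71] | 279 197.6 [224 209  18] | 280 195.6 [247 235   0]
281 193.7 [203 180   0] | 282 191.7 [ 60 140  27] | 283 189.8 [ 26 140  32] | 284 187.8 [ 31 143  30]
285 185.9 [ 33 145  33] | 286 183.9 [ 34 147  32] | 287 182.0 [ 34 147  32] | 288 180.0 [ 34 149  34]
289 178.1 [ 35 150  35] | 290 176.1 [ 35
[... 666 characters left out ...]
]
317 123.5 [ 20 134  23] | 318 121.5 [ 40 128  18] | 319 119.6 [159 167   7] | 320 117.6 [248 235   0]
321 115.7 [247 238   0] | 322 113.7 [245 236   0] | 323 111.8 [245 236   0] | 324 109.8 [245 235   0]
325 107.9 [245 235   0] | 326 105.9 [245 234   0] | 327 104.0 [245 234   0] | 328 102.0 [245 233   0]
329 100.1 [245 233   0] | 330 98.1 [245 233   0] | 331 96.2 [245 232   0] | 332 94.2 [245 232   0]
333 92.3 [245 232   0] | 334 90.3 [245 231   0] | 335 88.4 [245 231   0] | 336 86.4 [246 231   0]
337 84.5 [244 229   0] | 338 82.5 [236 218 107] | 339 80.6 [220 207 205] | 340 78.6 [216 204 203]
341 76.6 [217 205 202] | 342 74.7 [220 209 206] | 343 72.7 [220 208 205] | 344 70.8 [219 208 205]
```

View pics/b2.png

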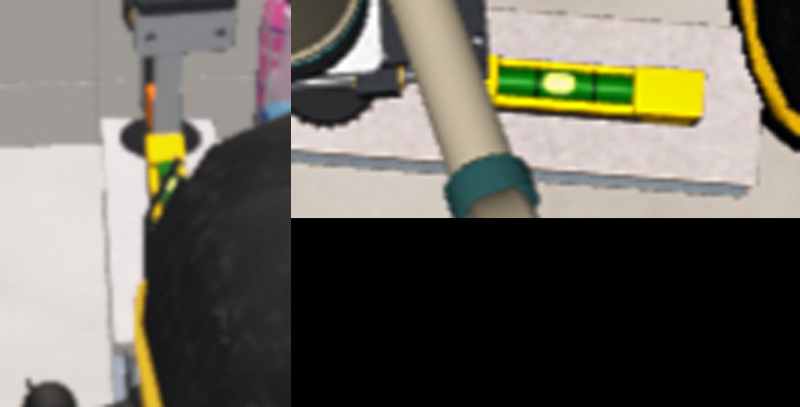

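The bubble is now between the lines: lines at columns 292.0 and 308.0, bubble middle at 298.4, so about 3 mm still towards the knob. One more small turn of 8°.

>>> move_arm --pt "0 0 -0.0003 0 0 4 0.035" --pt "0 0 -0.0003 0 0 4 0.035" --pt "0 0 0 0 0 0 0.035" --pt "0 0 0 0 0 0 0.035" --pt "0 0 0 0 0 0 0.035" --pt "0 0 0 0 0 0 0.035" --pt "0 0 0 0 0 0 0.035" --pt "0 0 0 0 0 0 0.035"

```text
clock: 13.9
position: [577.7, 286.1, 88.4]
tcp_rot: [-0.356, 3.119, -0.001]
contact_force: [-7.4, -4.6, 21.9]
gripper_width: 45.4
grasp_force: 45.0
```

>>> move_arm --pt "0 0 0 0 0 0 0.035" --pt "0 0 0 0 0 0 0.035" --pt "0 0 0 0 0 0 0.035" --pt "0 0 0 0 0 0 0.035" --pt "0 0 0 0 0 0 0.035" --pt "0 0 0 0 0 0 0.035" --pt "0 0 0 0 0 0 0.035" --pt "0 0 0 0 0 0 0.035"

```text
clock: 14.9
position: [577.7, 286.1, 88.3]
tcp_rot: [-0.356, 3.119, -0.001]
contact_force: [-7.8, -5.9, 22.0]
gripper_width: 45.7
grasp_force: 45.0
```

```bash
python3 bub.py pics/b3.png; python3 bm.py | sed -n '/^289/,/^312/p'
```

```text
15.05 [577.70430337 286.09662326  88.37531232] [-6.99465197 -6.68612796 20.599173  ] [-1.25750168  0.78296693  0.16728932] [-3.55962793e-01  3.11938127e+00 -1.24707759e-03]
289 178.1 [ 37 152  35] | 290 176.1 [ 37 152  35] | 291 174.2 [ 32 132  31] | 292 172.2 [32 94 31]
293 170.3 [ 36 130  35] | 294 168.3 [ 41 156  38] | 295 166.4 [ 83 172  50] | 296 164.4 [190 221  98]
297 162.5 [250 247 152] | 298 160.5 [248 247 172] | 299 158.6 [247 246 177] | 300 156.6 [247 246 177]
301 154.7 [248 246 181] | 302 152.7 [250 247 172] | 303 150.8 [239 241 126] | 304 148.8 [121 186  61]
305 146.9 [ 39 152  33] | 306 144.9 [ 33 151  33] | 307 143.0 [ 35 132  33] | 308 141.0 [32 87 31]
309 139.1 [ 35 134  34] | 310 137.1 [ 35 151  33] | 311 135.2 [ 36 151  33] | 312 133.2 [ 33 148  31]
313 131.3 [ 33 147  32] | 314 129.3 [ 32 145  30] | 315 127.4 [ 29 144  29] | 316 125.4 [ 26 140  27]
317 123.5 [ 20 133  22] | 318 121.5 [ 47 131  19] | 319 119.6 [165 173   4] | 320 117.6 [248 237   0]
321 115.7 [247 239   0] | 322 113.7 [245 237   0] | 323 111.8 [245 236   0] | 324 109.8 [246 236   0]
325 107.9 [245 235   0] | 326 105.9 [245 235   0] | 327 104.0 [245 234   0] | 328 102.0 [245 234   0]
329 100.1 [245 233   0] | 330 98.1 [245 233   0] | 331 96.2 [245 232   0] | 332 94.2 [245 233   0]
333 92.3 [245 232   0] | 334 90.3 [245 231   0] | 335 88.4 [246 231   0] | 336 86.4 [246 231   0]
337 84.5 [243 227   1] | 338 82.5 [232 208 113] | 339 80.6 [221 207 206] | 340 78.6 [216 204 203]
341 76.6 [217 205 202] | 342 74.7 [221 210 206] | 343 72.7 [220 208 206] | 344 70.8 [219 207 204]
```

The bubble middle is at column 299.8 and the lines' middle at 300.0, so it is centred. The knob is still gripped at 45 N and pressed at about 21 N.

```bash
python3 -c "
from bench import finish_job
print(finish_job())"
```

```text
the job is handed in; nothing more can be done
None
```

I handed in the job at about 15 s; the hand-in returned no verdict. The spirit level lay flat on the shelf, released, with its bubble within about 0.5 mm of the vial's middle. The knob was still gripped at 45 N and pressed down at about 21 N.

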